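# Set the off-contact of a printing screen with a wedge

### The arm

A 6-joint arm with a two-finger parallel gripper is mounted at the origin on a cart in front of the work surface, level with it; the furniture and walls round the work are solid. World frame = base frame: x ahead of the robot, y to its left, z up, the work surface at z = 0. Lengths are in m, angles in rad, forces in N, time in s.
With the tool pointing down it reaches from about 0.325 to 0.775 m from the base axis. Payload 9.3 kg.
Tool frame: the origin (TCP) lies at the centre of the arm's flange, where the gripper is bolted on; the fingertips stand r.tip_extent ahead of it and the grasp point (between the pads) lies 155 mm ahead of it (r.tip_extent is the distance from the TCP to the fingertips, in m); z points along the fingers, y is the direction in which the jaws open and shut (so a half turn about z gives the same grasp; the last joint's range is limited). The gripper opens to 85 mm and grips with 20 to 120 N. Pads are 22 mm wide; open, the fingers measure 114 mm over their backs; the gripper's body (76 mm by 85 mm) begins 54 mm behind the grasp point. The pads swing forward as they close: fully open they stand 13 mm farther back than shut.
Start: joints at [-1.299, 0.259, 0.021, 1.334, 0, 1.418], TCP at [0.227, -0.501, 0.405] pointing down, gripper open.
Joint ranges: [-3.04, 3.04], [-0.91, 1.82], [-1.04, 1.36], [-1.92, 1.95], [-1.52, 1.45], [-3.14, 3.14]. Speed limits (rad/s): [2.22, 2.22, 2.79, 3.14, 3.14, 3.14].

### API

Orientations are given as a unit quaternion [w, x, y, z].
In Python, from rig import r, eyes gives the robot as it stands. The module is installed in compiled form; this text tells all that it offers.
- The arm moves only by the shell command python3 -m crank 'ROWS'. ROWS is JSON, a list of rows, each an object of numbers: "tx", "ty", "tz": the shift along the tool's x, y, z in m; "wx", "wy", "wz": the turn, a rotation vector about the tool's x, y, z in rad; "gripper": the opening, from 0 (shut) to 1 (fully open). In form: [{"tx": .., "ty": .., "tz": .., "wx": .., "wy": .., "wz": .., "gripper": ..}, ...]. A call has 1 to 8 rows; each row shifts and turns the commanded pose from where the row before left it, along the tool's axes as they then stand; what a row does not reach is not made up. A row lasts 1/8 s, in which the tool goes at most 62.5 mm and 10.7 degrees, less where a joint would pass 70% of its speed; a pose out of reach is approached as far as the arm can. A call with a gripper value outside its range is refused whole. The fingers move at their own pace and stop on an object; the grip force is fixed at half the most. Time passes only in rows, so rows that do not move let the fingers close. It gives the time, the measured TCP pose, the force and the opening at its end, in the units of the state.
- r.read_state(): the state, without advancing time (a new reading comes with each control period).
- eyes.capture(name): name is "scene" or "top" or "wrist"; returns a dict with "frame" (480x640x3 uint8, red, green, blue), "intrinsics" (3x3 intrinsics, pixels), "xyz" and "attitude" of the camera in the world. Camera axes: x right, y down, z forward; pixel columns grow to the right and rows downward; lengths in m; the calibration is good to about 2 mm. A picture is of the moment at which its call begins. There is no depth.
- r.finish_job(): hands the job in, once; it reports no verdict.
The state is a dict: "time": time; "joint_pos": joint angles; "joint_vel": joint speeds; "tau": joint torques, N m; "eef_pos": TCP position; "tool_rot": TCP orientation; "wrist_force": force on the tool from outside, world axes, zero at the start; "wrist_torque": the same for the moment, N m; "grip_width": opening from 0.0 (shut) to 1.0 (fully open).
Only numpy, scipy, OpenCV 4.12 (cv2) and the standard library are available. Lean on these libraries where they do the work, as an engineer would, in place of code of your own. Each camera call takes 0.05 s, during which the arm holds its last target. There are 200 camera calls.

### The job

The hinged printing screen lies with its front rail on two stop screws whose height I have changed, so feel for it: pick up the wooden wedge, lay it flat on the board and slide it straight in, thin end first, under the middle of the front rail until it meets the rail, then ease it on until the rail has come up about 3 mm off the stops (about 15 mm of further travel). Lift the screen with the wedge alone, never far off the stops, do not touch the screen itself, and leave the other things where they are. Finish holding the wedge there, gripped in your fingers or pressed in with them, so that I can pull a print: do not let go.

Things in the scene. Friction and masses are not known exactly. Their poses are not given: they have to be found in the camera images.
- board: plywood base board of the printing unit, 424 x 300 mm, 16 mm thick on 24 mm rubber feet, fixed on the desk; origin: on the desk under its centre. Its x axis runs from the free front edge (x = -0.212) to the hinge clamps at the back, its y axis along the front rail; its top is 40 mm above its origin. The front 112 mm (x = -0.212 to -0.100) is bare and flat, that is where the wedge is laid down; a white print bed 5 mm high begins at x = -0.040, behind the front rail
- rail_lip (a point): middle of the lower front edge of the front rail of the screen, where the wedge meets it: at board x = -0.100, y = 0. The screen is a wooden frame, 225 x 270 mm outside, rails 25 mm wide and 25 mm tall, taut steel mesh on its underside, 0.6 to 1.3 kg; it hinges on an axis along y at board x = +0.150, and its own weight holds it down on the stops. While it rests this edge is 6 to 9 mm above the board's top, different each time; it rises as the screen lifts
- stops: two steel stop screws, 13 mm across, under the ends of the front rail (board x = -0.0875, y = -0.110 and +0.110), both at one height, which differs each time and stays as it is; origin between them at the level of the board's top
- stop_top (a point): point midway between the two stops at the height of their tops; the height of rail_lip above it is the lift of the screen, near 0 at the start
- wedge: loose wooden wedge, 104 mm long, 28 mm wide, 0.06 kg; origin: centre of its flat underside; +x points to the thin end. Its taper rises 1 in 5 from 3 mm at the thin end (x = +0.052) to 18.6 mm at x = -0.026, where an upright grip block begins. On the desk it lies flat to the right of the board, past a slotted wooden pencil block
- wedge_heel (a point): centre of the wedge's grip block (26 mm long, 28 mm wide, 34 mm tall, 17 mm above the underside, 39 mm behind the wedge's middle); axes as the wedge's: grasp across y
- wedge_tip (a point): middle of the thin end, at the underside
- gouache_pot: small pot with a white lid, 42 mm across, 61 mm tall, left of the board; bystander
- modelling_tub: tub with a black lid, 76 mm across, 61 mm tall, left of the board; bystander
- eraser: cream eraser 23 x 35 x 12 mm, left of the board; bystander

How it is judged:
At the end, for the whole second after the job is handed in: Fingers still on the wedge (over 1 N); it lies flat on the board (1.5 mm, 0.04 rad), thin end in, straight (0.25 rad), within 35 mm of the middle; it carries the front rail (over 1 N), 1.5 to 4.5 mm above the stops and clear of them; at rest (z of rail_lip in the frame of stop_top between 0.0015 and 0.0045 m and contact force between screen and stops below 0.1 N and contact force between wedge and screen above 1 N and contact force between the fingers and wedge above 1 N and z of wedge_tip in the frame of board between 0.0385 and 0.0415 m and angle between the z axis of wedge and the z axis of board, either way round below 0.04 rad and y of wedge_tip in the frame of board between -0.035 and 0.035 m and angle between the x axis of wedge and the x axis of board, either way round below 0.25 rad and x of wedge in the frame of board below -0.1 m and linear speed of wedge below 0.01 m/s); the arm keeps its last pose, push and grip.
It fails at once if the screen is lifted more than 8 mm off its stops (z of rail_lip in the frame of stop_top above 0.008 m).
It fails at once if the robot itself touches the screen (contact force between any of the fingers, the arm and screen above 1 N).
It fails at once if a bystander is moved by more than 20 mm (distance of any of gouache_pot, modelling_tub, eraser from where it was at the start of the episode above 0.02 m).
It also fails if it takes over 51 s, if anything falls off the work surface, if the arm or the gripper's body presses on something with over 40 N, if the wrist force passes 120 N, or if a joint passes its speed limit or range.

## Working session

There is one attempt and no reset: what is moved stays moved. The work goes in short steps, Python scripts to look and compute and a shell command to move; the robot and the scene stay as the last step left them, time stands still between calls to the robot, and variables do not carry over. Pictures are saved under pics/ and viewed, about 8 in all and at most 12, crops included, and the job is handed in when it is done.

```bash
mkdir -p pics
python3 - <<'E'
from rig import r,eyes
import cv2,numpy as np
print(r.read_state(), r.tip_extent)
for n in("top","scene"):
    c=eyes.capture(n); cv2.imwrite(f"pics/{n}0.png",c["frame"][:,:,::-1])
    np.savez(f"{n}0.npz",**c); print(n,c["intrinsics"].tolist(),c["xyz"],c["attitude"])
E
```

```text
{'time': 0.0, 'joint_pos': array([-1.29862253e+00,  2.59188013e-01,  2.07650891e-02,  1.33374859e+00,
       -4.50167899e-05,  1.41820090e+00]), 'joint_vel': array([-0.002164  ,  0.00022872,  0.00165631, -0.00085247, -0.00267761,
       -0.00071188]), 'tau': array([-2.74293940e-03, -5.55638659e+01,  3.44534075e+01,  1.34932532e-02,
       -4.33198365e-04, -3.65512437e-05]), 'eef_pos': array([ 0.2266365 , -0.50106491,  0.40406961]), 'tool_rot': array([-6.85021489e-04,  9.77530804e-01,  2.10791493e-01, -6.35544276e-05]), 'wrist_force': array([ 1.16009357, -0.09072542, -0.45015409]), 'wrist_torque': array([-0.03167511, -0.0302502 , -0.00244275]), 'grip_width': 1.0013412939870956} 0.1734
top [[448.30095393546594, 0.0, 314.0580365158833], [0.0, 448.30095393546594, 242.23246061900713], [0.0, 0.0, 1.0]] [0.5272388  0.04057402 1.05873769] [ 0.04175808 -0.70576877  0.70685893 -0.02229685]
scene [[582.8778843086407, 0.0, 320.0895372610907], [0.0, 582.8778843086407, 236.1996421025874], [0.0, 0.0, 1.0]] [-0.01769896  0.85819829  0.75644442] [ 0.15025197 -0.29204483  0.83233527 -0.4464887 ]
```

View pics/top0.png

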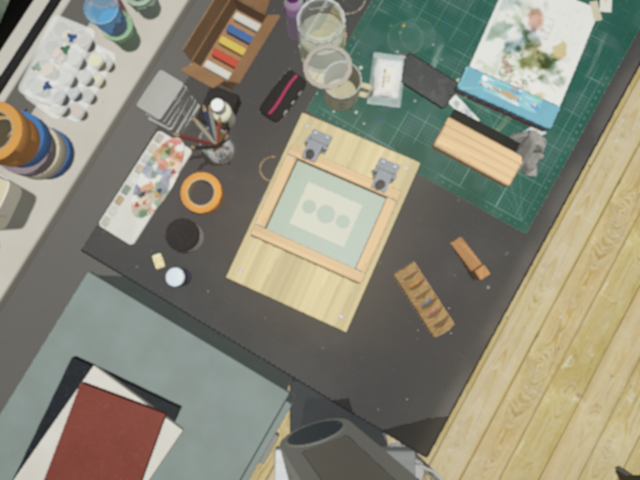

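View pics/scene0.png

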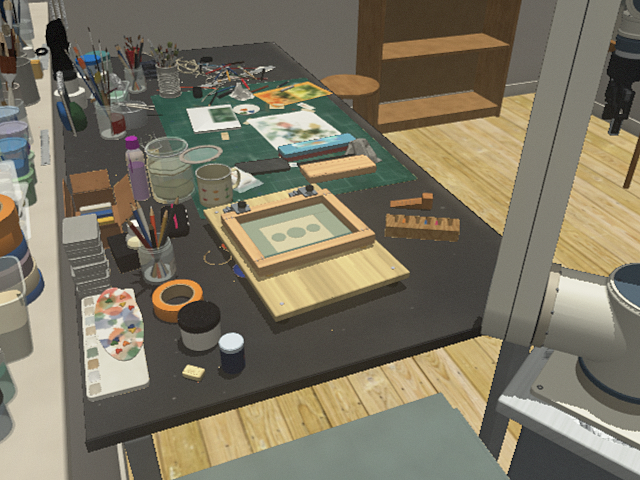

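The top view shows the board with corners at about (228,278), (346,330), (419,160) and (303,114). The wedge is at (470,258), with its grip block at the lower right end, and the pencil block is at (424,298). The scene view confirms the wedge's block is at the far end, around (427,199).

```bash
cat > h.py <<'E'
import numpy as np,cv2
from scipy.spatial.transform import Rotation as R
def rot(q): return R.from_quat(q,scalar_first=True)
def cast(c,uv,z):
    uv=np.atleast_2d(np.asarray(uv,float)); K=c["intrinsics"]
    d=np.c_[(uv-[K[0,2],K[1,2]])/[K[0,0],K[1,1]],np.ones(len(uv))]
    d=rot(c["attitude"]).apply(d); o=np.asarray(c["xyz"])
    return (o+d*((z-o[2])/d[:,2:]))[:,:2]
def proj(c,P):
    p=rot(c["attitude"]).inv().apply(np.atleast_2d(P)-c["xyz"]); K=c["intrinsics"]
    return p[:,:2]/p[:,2:]*[K[0,0],K[1,1]]+[K[0,2],K[1,2]]
def orange(c,roi,lo=(5,110,60),hi=(18,255,255)):
    x0,y0,x1,y1=roi; f=cv2.cvtColor(c["frame"],cv2.COLOR_RGB2HSV)
    m=np.zeros(f.shape[:2],np.uint8); m[y0:y1,x0:x1]=cv2.inRange(f,lo,hi)[y0:y1,x0:x1]
    k=max(cv2.findContours(m,0,1)[0],key=cv2.contourArea); return m,k
E
python3 - <<'E'
from h import *
c=dict(np.load("top0.npz"))
print(cast(c,[(228,278),(346,330),(419,160),(303,114)],.04))
m,k=orange(c,(440,225,500,290)); print(cv2.minAreaRect(k),cv2.contourArea(k))
print(cast(c,cv2.boxPoints(cv2.minAreaRect(k)),.015))
# board by mask
f=cv2.cvtColor(c["frame"],cv2.COLOR_RGB2HSV); print(f[300,300],f[258,470],f[280,250])
m=cv2.inRange(f,(8,40,120),(30,200,255)); m[:,:222]=0;m[:,424:]=0;m[:108]=0;m[336:]=0
m=cv2.morphologyEx(m,3,np.ones((3,3)))
k=max(cv2.findContours(m,0,1)[0],key=cv2.contourArea);b=cv2.boxPoints(cv2.minAreaRect(k));w=cast(c,b,.04)
print(b,w,w.mean(0),np.linalg.norm(np.diff(w,axis=0),axis=1))
print("pencil",cast(c,[(395,270),(412,263),(453,322),(436,335)],.03))
E
```

```text
[[ 0.53858199  0.26479639]
 [ 0.4223854  -0.00283392]
 [ 0.80960252 -0.17352613]
 [ 0.92190353  0.09449012]]
((469.1861877441406, 258.7655029296875), (48.03461837768555, 14.797950744628906), 49.76364517211914) 578.0
[[ 0.61432894 -0.24134017]
 [ 0.63652255 -0.26795787]
 [ 0.55151808 -0.33621138]
 [ 0.52963172 -0.30975496]]
[ 22  66 217] [ 15 126 182] [ 22  67 212]
[[210.96387  273.79675 ]
 [285.66882  103.042625]
 [421.06555  162.27869 ]
 [346.3606   333.0328  ]] [[ 0.54816995  0.30406848]
 [ 0.94893359  0.13536928]
 [ 0.80420272 -0.17814293]
 [ 0.41569397 -0.00359428]] [0.67925006 0.06442514] [0.43482285 0.34530701 0.42591816]
pencil [[ 0.5566549  -0.11575631]
 [ 0.57256042 -0.15463163]
 [ 0.43972214 -0.24369196]
 [ 0.41079123 -0.20500517]]
```

```bash
python3 -m crank '[{"tx":0.046,"ty":-0.0045},{"tx":0.046,"ty":-0.0045},{"tx":0.046,"ty":-0.0045},{"tx":0.046,"ty":-0.0045},{"tx":0.046,"ty":-0.0045},{"tx":0.046,"ty":-0.0045},{"tx":0.046,"ty":-0.0045},{"tx":0.046,"ty":-0.0045}]'; python3 -m crank '[{"wz":0.18},{"wz":0.18},{"wz":0.18},{"wz":0.18},{"wz":0.18},{"wz":0.18},{"wz":0.18},{"wz":0.18}]'; python3 -m crank '[{"wz":0.18},{"wz":0.18},{"wz":0.18},{"wz":0.18},{"wz":0.18},{"wz":0.18},{"wz":0.18},{"wz":0.18},{}]' | tail -3;  python3 -m crank '[{"wz":0.18},{"wz":0.18},{"wz":0.18},{"wz":0.18},{"wz":0.18},{"wz":0.18},{"wz":0.18},{"wz":0.18}]'
python3 - <<'E'
from rig import r,eyes
from h import *
s=r.read_state(); print(s["joint_pos"],s["eef_pos"],rot(s["tool_rot"]).as_matrix().round(3))
c=eyes.capture("wrist"); cv2.imwrite("pics/w1.png",c["frame"][:,:,::-1]); np.savez("w1.npz",**c); print(c["xyz"],c["attitude"])
print(proj(c,[[.6254,-.2546,0],[.5526,-.3135,.034]]))
E
```

```text
[-1.29859200e+00  2.59122299e-01  2.08550291e-02  1.33370650e+00
  1.84382590e-05  1.41819156e+00] [ 0.22666387 -0.5010726   0.40414073] [[ 0.911  0.412 -0.   ]
 [ 0.412 -0.911  0.001]
 [ 0.    -0.001 -1.   ]]
[ 0.30237315 -0.4668582   0.37272709] [ 0.13840257  0.82875898 -0.53459989 -0.0905883 ]
[[ 219.71436703 -576.76728667]
 [ 258.7240236  -421.53603412]]invalid input at $[0]: expected keys tx, ty, tz, wx, wy, wz, gripper
invalid input at $[0]: expected keys tx, ty, tz, wx, wy, wz, gripper
invalid input at $[0]: expected keys tx, ty, tz, wx, wy, wz, gripper
invalid input at $[0]: expected keys tx, ty, tz, wx, wy, wz, gripper
```

View pics/w1.png

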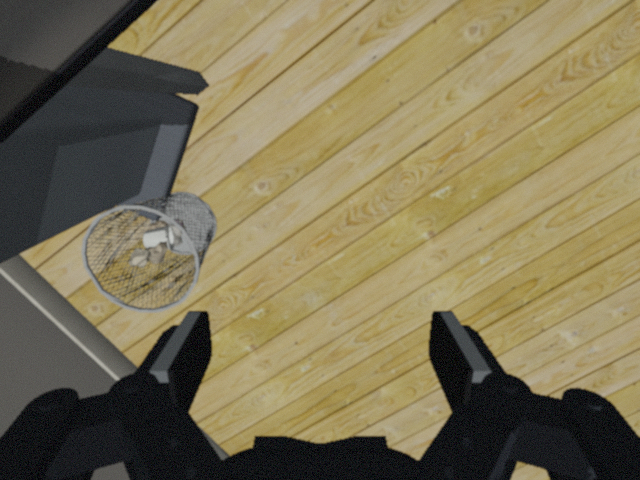

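The wrist view shows only floor and the open fingers, because all the rows were refused: every key is required. I'll resend them in full.

```bash
python3 -m crank '[{"tx":0.046,"ty":-0.0045,"tz":0,"wx":0,"wy":0,"wz":0,"gripper":1},{"tx":0.046,"ty":-0.0045,"tz":0,"wx":0,"wy":0,"wz":0,"gripper":1},{"tx":0.046,"ty":-0.0045,"tz":0,"wx":0,"wy":0,"wz":0,"gripper":1},{"tx":0.046,"ty":-0.0045,"tz":0,"wx":0,"wy":0,"wz":0,"gripper":1},{"tx":0.046,"ty":-0.0045,"tz":0,"wx":0,"wy":0,"wz":0,"gripper":1},{"tx":0.046,"ty":-0.0045,"tz":0,"wx":0,"wy":0,"wz":0,"gripper":1},{"tx":0.046,"ty":-0.0045,"tz":0,"wx":0,"wy":0,"wz":0,"gripper":1},{"tx":0.046,"ty":-0.0045,"tz":0,"wx":0,"wy":0,"wz":0,"gripper":1}]'
python3 -m crank '[{"tx":0,"ty":0,"tz":0,"wx":0,"wy":0,"wz":0.18,"gripper":1},{"tx":0,"ty":0,"tz":0,"wx":0,"wy":0,"wz":0.18,"gripper":1},{"tx":0,"ty":0,"tz":0,"wx":0,"wy":0,"wz":0.18,"gripper":1},{"tx":0,"ty":0,"tz":0,"wx":0,"wy":0,"wz":0.18,"gripper":1},{"tx":0,"ty":0,"tz":0,"wx":0,"wy":0,"wz":0.18,"gripper":1},{"tx":0,"ty":0,"tz":0,"wx":0,"wy":0,"wz":0.18,"gripper":1},{"tx":0,"ty":0,"tz":0,"wx":0,"wy":0,"wz":0.18,"gripper":1},{"tx":0,"ty":0,"tz":0,"wx":0,"wy":0,"wz":0.18,"gripper":1}]'
python3 -m crank '[{"tx":0,"ty":0,"tz":0,"wx":0,"wy":0,"wz":0.18,"gripper":1},{"tx":0,"ty":0,"tz":0,"wx":0,"wy":0,"wz":0.18,"gripper":1},{"tx":0,"ty":0,"tz":0,"wx":0,"wy":0,"wz":0.18,"gripper":1},{"tx":0,"ty":0,"tz":0,"wx":0,"wy":0,"wz":0.18,"gripper":1},{"tx":0,"ty":0,"tz":0,"wx":0,"wy":0,"wz":0.18,"gripper":1},{"tx":0,"ty":0,"tz":0,"wx":0,"wy":0,"wz":0.18,"gripper":1},{"tx":0,"ty":0,"tz":0,"wx":0,"wy":0,"wz":0.18,"gripper":1},{"tx":0,"ty":0,"tz":0,"wx":0,"wy":0,"wz":0.18,"gripper":1}]'
python3 - <<'E'
from rig import r,eyes
from h import *
s=r.read_state(); print(s["time"],s["joint_pos"],s["eef_pos"],rot(s["tool_rot"]).as_matrix().round(3))
c=eyes.capture("wrist"); cv2.imwrite("pics/w2.png",c["frame"][:,:,::-1]); np.savez("w2.npz",**c); print(c["xyz"],c["attitude"])
print(proj(c,[[.6254,-.2546,0],[.5526,-.3135,.034]]))
E
```

```text
time: 1.15
eef_pos: [0.5484, -0.3157, 0.4044]
tool_rot: [-0.0, 0.978, 0.211, -0.0]
wrist_force: [-0.7, -0.3, 0.4]
grip_width: 0.997
time: 2.15
eef_pos: [0.4688, -0.3939, 0.4037]
tool_rot: [-0.037, 0.91, -0.412, 0.011]
wrist_force: [1.5, -0.7, -0.1]
grip_width: 1.003
time: 3.15
eef_pos: [0.07, -0.5215, 0.393]
tool_rot: [0.192, -0.648, 0.737, -0.011]
wrist_force: [-0.5, -1.1, -0.1]
grip_width: 0.999
3.15 [-1.66135423  0.31452035  0.03857322  1.56773777  0.27783509  3.14062888] [ 0.0699951  -0.52149752  0.39295072] [[-0.086 -0.951  0.297]
 [-0.959  0.16   0.233]
 [-0.269 -0.264 -0.926]]
[ 0.07113963 -0.5952645   0.34118565] [0.15099525 0.0385341  0.94475872 0.28835138]
[[ 83.27652003 287.841422  ]
 [ 84.11590095 275.13204727]]
```

View pics/w2.png

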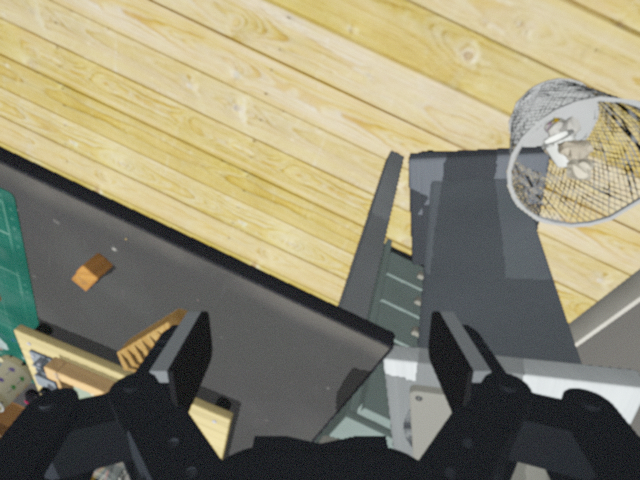

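The turn drove joint 6 to its +3.14 limit and the tool tilted. The wedge is visible around (92,271), untouched. I'll level the tool, then turn the other way.

```bash
cat >> h.py <<'E'
def down(yaw):
    c,s=np.cos(yaw),np.sin(yaw); return R.from_matrix([[c,s,0],[s,-c,0],[0,0,-1]])
def togo(s,xyz,yaw):
    q=rot(s["tool_rot"]); print("pos",s["eef_pos"].round(4),"t",round(s["time"],2),"rotvec",(q.inv()*down(yaw)).as_rotvec().round(4),"shift now",q.inv().apply(np.array(xyz)-s["eef_pos"]).round(4),"shift at yaw",down(yaw).inv().apply(np.array(xyz)-s["eef_pos"]).round(4))
E
python3 - <<'E'
from rig import r
from h import *
togo(r.read_state(),[.2266,-.501,.404],-1.0)
E
```

```text
pos [ 0.0653 -0.5215  0.3924] t 3.2 rotvec [-0.3565  0.1724 -0.6986] shift now [-0.038  -0.1529  0.0419] shift at yaw [ 0.0699 -0.1468 -0.0116]
```

```bash
python3 -m crank '[{"tx":0,"ty":0,"tz":0,"wx":-0.0713,"wy":0.0345,"wz":-0.1397,"gripper":1},{"tx":0,"ty":0,"tz":0,"wx":-0.0713,"wy":0.0345,"wz":-0.1397,"gripper":1},{"tx":0,"ty":0,"tz":0,"wx":-0.0713,"wy":0.0345,"wz":-0.1397,"gripper":1},{"tx":0,"ty":0,"tz":0,"wx":-0.0713,"wy":0.0345,"wz":-0.1397,"gripper":1},{"tx":0,"ty":0,"tz":0,"wx":-0.0713,"wy":0.0345,"wz":-0.1397,"gripper":1},{"tx":0,"ty":0,"tz":0,"wx":0,"wy":0,"wz":-0.18,"gripper":1},{"tx":0,"ty":0,"tz":0,"wx":0,"wy":0,"wz":-0.18,"gripper":1},{"tx":0,"ty":0,"tz":0,"wx":0,"wy":0,"wz":-0.18,"gripper":1}]'
python3 - <<'E'
from rig import r
from h import *
s=r.read_state();print(s["joint_pos"])
togo(s,[.5526,-.3135,.404],-.35)
E
```

```text
time: 4.2
eef_pos: [0.0718, -0.5213, 0.3931]
tool_rot: [0.002, 0.976, -0.219, 0.001]
wrist_force: [0.0, -0.2, 1.1]
grip_width: 1.003
[-1.59367079e+00  2.19841527e-01 -6.03086491e-02  1.28588664e+00
  1.18530466e-03  1.99017467e+00]
pos [ 0.0718 -0.5213  0.3931] t 4.2 rotvec [ 0.004  -0.0028 -0.0922] shift now [ 0.3456 -0.3935 -0.0113] shift at yaw [ 0.3804 -0.36   -0.0109]
```

```bash
python3 -m crank '[{"tx":0.04,"ty":-0.0455,"tz":0,"wx":0,"wy":0,"wz":0,"gripper":1},{"tx":0.04,"ty":-0.0455,"tz":0,"wx":0,"wy":0,"wz":0,"gripper":1},{"tx":0.04,"ty":-0.0455,"tz":0,"wx":0,"wy":0,"wz":0,"gripper":1},{"tx":0.04,"ty":-0.0455,"tz":0,"wx":0,"wy":0,"wz":0,"gripper":1},{"tx":0.04,"ty":-0.0455,"tz":0,"wx":0,"wy":0,"wz":0,"gripper":1},{"tx":0.04,"ty":-0.0455,"tz":0,"wx":0,"wy":0,"wz":0,"gripper":1},{"tx":0.04,"ty":-0.0455,"tz":0,"wx":0,"wy":0,"wz":0,"gripper":1},{"tx":0.0315,"ty":-0.036,"tz":0,"wx":0,"wy":0,"wz":-0.18,"gripper":1}]'
for i in 1 2; do :; done
python3 -m crank '[{"tx":0,"ty":0,"tz":0,"wx":0,"wy":0,"wz":-0.18,"gripper":1},{"tx":0,"ty":0,"tz":0,"wx":0,"wy":0,"wz":-0.18,"gripper":1},{"tx":0,"ty":0,"tz":0,"wx":0,"wy":0,"wz":-0.18,"gripper":1},{"tx":0,"ty":0,"tz":0,"wx":0,"wy":0,"wz":-0.18,"gripper":1},{"tx":0,"ty":0,"tz":0,"wx":0,"wy":0,"wz":-0.18,"gripper":1},{"tx":0,"ty":0,"tz":0,"wx":0,"wy":0,"wz":-0.18,"gripper":1},{"tx":0,"ty":0,"tz":0,"wx":0,"wy":0,"wz":-0.18,"gripper":1},{"tx":0,"ty":0,"tz":0,"wx":0,"wy":0,"wz":-0.18,"gripper":1}]'
python3 - <<'E'
from rig import r
from h import *
s=r.read_state();print(s["joint_pos"])
togo(s,[.5526,-.3135,.404],1.18)
E
```

```text
time: 5.2
eef_pos: [0.5082, -0.3355, 0.3925]
tool_rot: [0.002, 0.991, -0.132, 0.001]
wrist_force: [0.4, -1.3, 0.6]
grip_width: 0.999
time: 6.2
eef_pos: [0.5062, -0.3369, 0.3925]
tool_rot: [0.002, 0.832, 0.555, -0.001]
wrist_force: [0.0, -1.3, -0.6]
grip_width: 1.002
[-0.72455841  0.36093037  0.13923205  1.34542289 -0.0031654   1.23936448]
pos [ 0.5062 -0.3369  0.3925] t 6.2 rotvec [ 0.0024  0.0042 -0.0023] shift now [ 0.0394  0.0339 -0.0116] shift at yaw [ 0.0393  0.034  -0.0115]
```

```bash
python3 -m crank '[{"tx":0.039,"ty":0.034,"tz":0,"wx":0,"wy":0,"wz":0,"gripper":1},{"tx":0,"ty":0,"tz":0,"wx":0,"wy":0,"wz":-0.176,"gripper":1},{"tx":0,"ty":0,"tz":0,"wx":0,"wy":0,"wz":-0.176,"gripper":1},{"tx":0,"ty":0,"tz":0,"wx":0,"wy":0,"wz":-0.176,"gripper":1},{"tx":0,"ty":0,"tz":0,"wx":0,"wy":0,"wz":-0.176,"gripper":1},{"tx":0,"ty":0,"tz":0,"wx":0,"wy":0,"wz":-0.176,"gripper":1},{"tx":0,"ty":0,"tz":0,"wx":0,"wy":0,"wz":-0.176,"gripper":1},{"tx":0,"ty":0,"tz":0,"wx":0,"wy":0,"wz":-0.176,"gripper":1}]'
python3 -m crank '[{"tx":0,"ty":0,"tz":0.01,"wx":0,"wy":0,"wz":-0.176,"gripper":1},{"tx":0,"ty":0,"tz":0.01,"wx":0,"wy":0,"wz":-0.176,"gripper":1},{"tx":0,"ty":0,"tz":0.01,"wx":0,"wy":0,"wz":-0.176,"gripper":1},{"tx":0,"ty":0,"tz":0.01,"wx":0,"wy":0,"wz":-0.176,"gripper":1},{"tx":0,"ty":0,"tz":0.01,"wx":0,"wy":0,"wz":-0.176,"gripper":1},{"tx":0,"ty":0,"tz":0.01,"wx":0,"wy":0,"wz":-0.176,"gripper":1},{"tx":0,"ty":0,"tz":0.01,"wx":0,"wy":0,"wz":-0.176,"gripper":1},{"tx":0,"ty":0,"tz":0,"wx":0,"wy":0,"wz":-0.176,"gripper":1}]'
python3 - <<'E'
from rig import r,eyes
from h import *
s=r.read_state();print(s["joint_pos"])
togo(s,[.5526,-.3135,.3],-2.464)
c=eyes.capture("wrist"); cv2.imwrite("pics/w3.png",c["frame"][:,:,::-1]); np.savez("w3.npz",**c); print(c["xyz"],c["attitude"])
print(proj(c,[[.6254,-.2546,0],[.5526,-.3135,.034]]))
E
```

```text
time: 7.2
eef_pos: [0.5527, -0.3142, 0.3924]
tool_rot: [0.001, 0.358, 0.934, -0.002]
wrist_force: [0.4, -0.6, 0.2]
grip_width: 1.001
time: 8.2
eef_pos: [0.5526, -0.3144, 0.3215]
tool_rot: [-0.001, -0.332, 0.943, -0.002]
wrist_force: [-0.1, -0.3, -0.2]
grip_width: 1.001
[-0.64853375  0.43576615  0.07537631  1.20854585 -0.00347602 -1.32450471]
pos [ 0.5526 -0.3144  0.3215] t 8.2 rotvec [-0.0026 -0.0029 -0.0016] shift now [-0.0007  0.0008  0.0215] shift at yaw [-0.0006  0.0007  0.0215]
[ 0.48629326 -0.36751347  0.29034645] [0.07127577 0.42679918 0.88949375 0.14684381]
[[321.58764125 322.95868285]
 [321.32725798 232.93982179]]
```

View pics/w3.png

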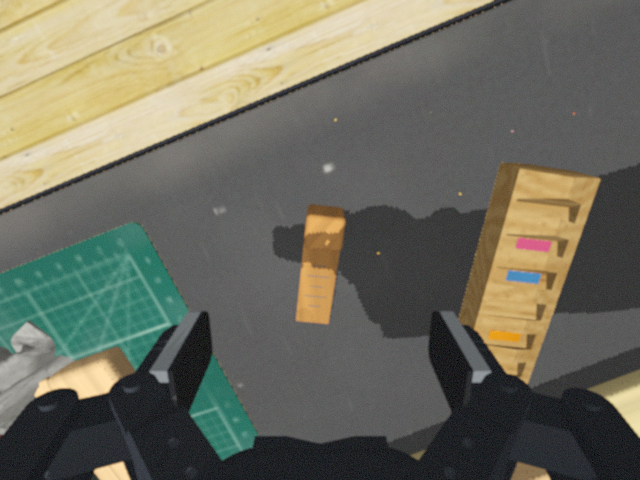

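The wedge's block is at the top, with rear edge corners at (308,206) and (345,211). Its thin end is at (296,321)–(329,324), between the open fingers. It is slightly yawed relative to the tool.

```bash
python3 - <<'E'
from rig import r
from h import *
c=dict(np.load("w3.npz"))
t=cast(c,[(296,322),(329,324)],.003); b=cast(c,[(308,206),(345,211)],.034)
print(t,b,np.linalg.norm(t[0]-t[1]),np.linalg.norm(b[0]-b[1]))
T=t.mean(0);B=b.mean(0);d=T-B;yaw=np.arctan2(d[1],d[0]);print("len",np.linalg.norm(d),yaw)
u=d/np.linalg.norm(d); print("heel from tip",T-.091*u,"from back",B+.013*u)
h=(T-.091*u+B+.013*u)/2
togo(r.read_state(),[*h,.155+.025],yaw-np.pi)
E
python3 - <<'E'
import cv2
f=cv2.imread("pics/w3.png")[190:340,270:370];cv2.imwrite("pics/w3c.png",cv2.resize(f,None,fx=4,fy=4,interpolation=cv2.INTER_CUBIC))
E
```

```text
[[ 0.63697084 -0.27346559]
 [ 0.62077331 -0.25015951]] [[ 0.54310584 -0.33290035]
 [ 0.52989861 -0.31075403]] 0.02838191736973026 0.0257854766102391
len 0.11015419123442514 0.5761791476470308
heel from tip [ 0.55256398 -0.31139153] from back [ 0.54740338 -0.31474448]
pos [ 0.5527 -0.3145  0.322 ] t 8.25 rotvec [-0.0035 -0.0026  0.1083] shift now [0.0008 0.0033 0.142 ] shift at yaw [0.0015 0.0027 0.142 ]
```

View pics/w3c.png

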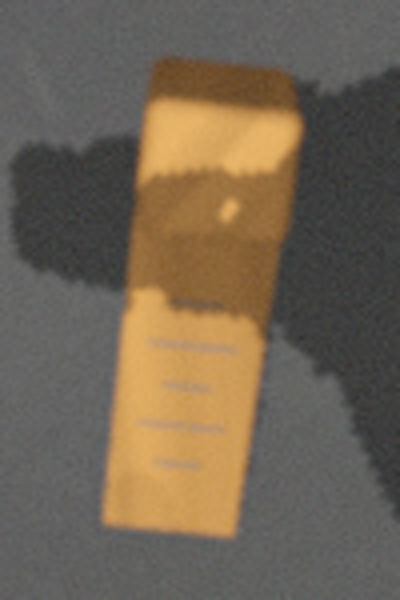

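The crop shows the block's rear top edge running from (307.5,214.5) to (345.7,219.2), in full-image pixels. The strip above that edge is the rear face.

Run:
```python
from rig import r
from h import *
c=dict(np.load("w3.npz"))
t=cast(c,[(295.7,321.2),(329.2,323.7)],.003); b=cast(c,[(307.5,214.5),(345.7,219.2)],.034)
print(np.linalg.norm(t[0]-t[1]),np.linalg.norm(b[0]-b[1]))
for e in (t,b): d=e[1]-e[0]; print("edge yaw",np.arctan2(d[1],d[0])-np.pi/2)
T=t.mean(0);B=b.mean(0);d=T-B;yaw=np.arctan2(d[1],d[0]);print("len",np.linalg.norm(d),yaw)
u=d/np.linalg.norm(d); print("heel from tip",T-.091*u,"from back",B+.013*u)
h=(T-.091*u+B+.013*u)/2
togo(r.read_state(),[*h,.155+.026],yaw-np.pi)
```

```text
0.028828943988634267 0.026773742661514718
edge yaw 0.591416855268069
edge yaw 0.5491150106701319
len 0.10367765002314348 0.5685912625865202
heel from tip [ 0.55179118 -0.3111769 ] from back [ 0.55206281 -0.31100333]
pos [ 0.5527 -0.3145  0.322 ] t 8.25 rotvec [-0.0035 -0.0026  0.1159] shift now [-0.002   0.0036  0.141 ] shift at yaw [-0.0012  0.0033  0.141 ]
```

```bash
python3 -m crank '[{"tx":0,"ty":0,"tz":0,"wx":-0.003,"wy":-0.002,"wz":0.116,"gripper":1},{"tx":-0.0012,"ty":0.0033,"tz":0.045,"wx":0,"wy":0,"wz":0,"gripper":1},{"tx":0,"ty":0,"tz":0.045,"wx":0,"wy":0,"wz":0,"gripper":1},{"tx":0,"ty":0,"tz":0.035,"wx":0,"wy":0,"wz":0,"gripper":1},{"tx":0,"ty":0,"tz":0.016,"wx":0,"wy":0,"wz":0,"gripper":1},{"tx":0,"ty":0,"tz":0,"wx":0,"wy":0,"wz":0,"gripper":0},{"tx":0,"ty":0,"tz":0,"wx":0,"wy":0,"wz":0,"gripper":0},{"tx":0,"ty":0,"tz":0,"wx":0,"wy":0,"wz":0,"gripper":0}]'
python3 -m crank '[{"tx":0,"ty":0,"tz":0,"wx":0,"wy":0,"wz":0,"gripper":0},{"tx":0,"ty":0,"tz":0,"wx":0,"wy":0,"wz":0,"gripper":0},{"tx":0,"ty":0,"tz":0,"wx":0,"wy":0,"wz":0,"gripper":0},{"tx":0,"ty":0,"tz":0,"wx":0,"wy":0,"wz":0,"gripper":0}]'
python3 - <<'E'
from rig import r
from h import *
togo(r.read_state(),[.5519,-.3111,.181],.5686-np.pi)
E
```

```text
time: 9.25
eef_pos: [0.5525, -0.3116, 0.1832]
tool_rot: [0.001, -0.273, 0.962, -0.002]
wrist_force: [0.7, -0.1, 0.8]
grip_width: 0.379
time: 9.75
eef_pos: [0.5525, -0.3117, 0.1834]
tool_rot: [0.001, -0.273, 0.962, -0.002]
wrist_force: [-0.3, -0.4, 5.3]
grip_width: 0.314
pos [ 0.5525 -0.3117  0.1834] t 9.75 rotvec [-0.0044  0.001  -0.0147] shift now [0.0002 0.0008 0.0024] shift at yaw [0.0002 0.0008 0.0024]
```

```bash
python3 -m crank '[{"tx":0,"ty":0,"tz":-0.02,"wx":0,"wy":0,"wz":0,"gripper":0},{"tx":0,"ty":0,"tz":-0.05,"wx":0,"wy":0,"wz":0,"gripper":0},{"tx":0,"ty":0,"tz":-0.05,"wx":0,"wy":0,"wz":0,"gripper":0},{"tx":0,"ty":0,"tz":0,"wx":-0.004,"wy":0.001,"wz":0,"gripper":0},{"tx":0,"ty":0,"tz":0,"wx":0,"wy":0,"wz":0,"gripper":0}]'
python3 -m crank '[{"tx":-0.0218,"ty":0.0511,"tz":0,"wx":0,"wy":0,"wz":0,"gripper":0},{"tx":-0.0218,"ty":0.0511,"tz":0,"wx":0,"wy":0,"wz":0,"gripper":0},{"tx":-0.0218,"ty":0.0511,"tz":0,"wx":0,"wy":0,"wz":0,"gripper":0},{"tx":-0.0218,"ty":0.0511,"tz":0,"wx":0,"wy":0,"wz":0,"gripper":0},{"tx":-0.0218,"ty":0.0511,"tz":0,"wx":0,"wy":0,"wz":0,"gripper":0},{"tx":-0.0218,"ty":0.0511,"tz":0,"wx":0,"wy":0,"wz":0,"gripper":0},{"tx":-0.0218,"ty":0.0511,"tz":0,"wx":0,"wy":0,"wz":0,"gripper":0},{"tx":-0.0218,"ty":0.0511,"tz":0,"wx":0,"wy":0,"wz":0,"gripper":0}]'
python3 -m crank '[{"tx":0,"ty":0,"tz":0,"wx":0,"wy":0,"wz":0.161,"gripper":0},{"tx":0,"ty":0,"tz":0,"wx":0,"wy":0,"wz":0.161,"gripper":0},{"tx":0,"ty":0,"tz":0,"wx":0,"wy":0,"wz":0.161,"gripper":0},{"tx":0,"ty":0,"tz":0,"wx":0,"wy":0,"wz":0.161,"gripper":0},{"tx":0,"ty":0,"tz":0,"wx":0,"wy":0,"wz":0.161,"gripper":0},{"tx":0,"ty":0,"tz":0,"wx":0,"wy":0,"wz":0.161,"gripper":0},{"tx":0,"ty":0,"tz":0,"wx":0,"wy":0,"wz":0,"gripper":0}]'
python3 - <<'E'
from rig import r,eyes
from h import *
s=r.read_state();print(s["joint_pos"],s["grip_width"])
togo(s,[.4861,.1276,.3],-.413+np.pi)
for n in("wrist","top"):
    c=eyes.capture(n); cv2.imwrite(f"pics/{n}4.png",c["frame"][:,:,::-1]); np.savez(f"{n}4.npz",**c); 
    print(proj(c,[[.581,.086,.047]]))
E
```

```text
time: 10.38
eef_pos: [0.5518, -0.3111, 0.3017]
tool_rot: [-0.001, -0.273, 0.962, 0.001]
wrist_force: [0.6, -0.3, -1.2]
grip_width: 0.316
time: 11.38
eef_pos: [0.4843, 0.1298, 0.3012]
tool_rot: [-0.002, -0.273, 0.962, 0.001]
wrist_force: [1.4, -0.6, -0.5]
grip_width: 0.316
time: 12.25
eef_pos: [0.4849, 0.1281, 0.3013]
tool_rot: [-0.002, 0.204, 0.979, 0.0]
wrist_force: [-0.2, -0.1, -0.5]
grip_width: 0.316
[ 0.09053266  0.23284925 -0.28614584  1.05590346  0.00145779  0.5015087 ] 0.31608613252798473
pos [0.4849 0.1281 0.3013] t 12.25 rotvec [-0.0007 -0.0043  0.002 ] shift now [-0.0013 -0.      0.0013] shift at yaw [-0.0013 -0.      0.0013]
[[320.7739567  387.57807422]]
[[306.29829489 259.09379839]]
```

View pics/wrist4.png

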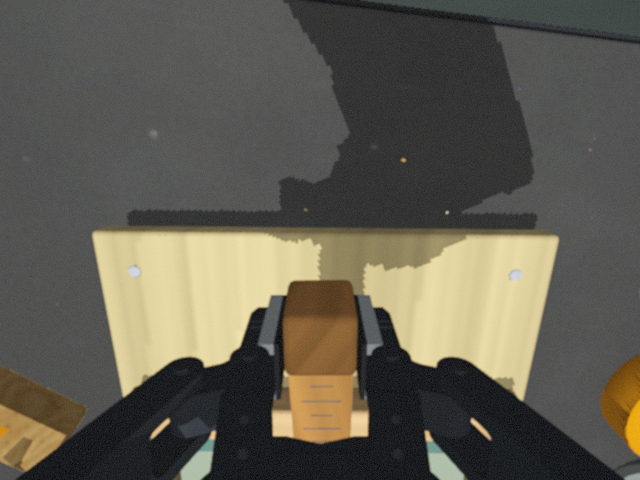

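The wedge is gripped and square to the board. The board's front edge runs from (94,232) to (558,236), and the wedge's block is at (320,315).

Run:
```python
from rig import r
from h import *
c=dict(np.load("wrist4.npz"))
f=c["frame"]
print([f[y,200].tolist() for y in range(222,244,2)])
for a,b in (((94,233),(558,238)),):
    w=cast(c,[a,b],.04); d=w[0]-w[1]; print(w,np.linalg.norm(d)); 
    # left in image?
    n=np.array([-d[1],d[0]])/np.linalg.norm(d); n=n if n[0]>0 else -n
    yaw=np.arctan2(n[1],n[0]); m=w.mean(0); print("yaw",yaw,"lip",m+.112*n,"heel start",m+.010*n)
    tip=cast(c,[(292,440),(352,440)],.12); print(tip)
    togo(r.read_state(),[*(m+.010*n),.183+.042],yaw+np.pi)
print("wedge block top corners",cast(c,[(283,374),(355,374)],.152))
```

```text
[[53, 53, 57], [54, 54, 53], [84, 76, 63], [109, 102, 72], [117, 106, 72], [169, 153, 111], [210, 196, 146], [225, 211, 156], [232, 217, 167], [232, 219, 168], [232, 216, 165]]
[[ 4.19843374e-01 -3.63010865e-04]
 [ 5.40376386e-01  2.67942352e-01]] 0.29413598011732983
yaw -0.42222020991057874 lip [0.58227419 0.08789356] heel start [0.48923169 0.1296918 ]
[[0.54788507 0.08445299]
 [0.55995963 0.11221176]]
pos [0.485  0.1282 0.3017] t 12.35 rotvec [-0.0003 -0.0036  0.0139] shift now [-0.0035  0.0031  0.0767] shift at yaw [-0.0032  0.0031  0.0767]
wedge block top corners [[0.48794945 0.11103296]
 [0.4986018  0.13550867]]
```

```bash
python3 -m crank '[{"tx":0,"ty":0.003,"tz":0,"wx":0,"wy":-0.0036,"wz":0.014,"gripper":0},{"tx":0,"ty":0,"tz":0.03,"wx":0,"wy":0,"wz":0,"gripper":0},{"tx":0,"ty":0,"tz":0.03,"wx":0,"wy":0,"wz":0,"gripper":0},{"tx":0,"ty":0,"tz":0.014,"wx":0,"wy":0,"wz":0,"gripper":0},{"tx":0,"ty":0,"tz":0,"wx":0,"wy":0,"wz":0,"gripper":0},{"tx":0,"ty":0,"tz":0,"wx":0,"wy":0,"wz":0,"gripper":0}]'
python3 -m crank '[{"tx":0,"ty":0,"tz":0.002,"wx":0,"wy":0,"wz":0,"gripper":0},{"tx":0,"ty":0,"tz":0,"wx":0,"wy":0,"wz":0,"gripper":0}]'
python3 -m crank '[{"tx":0,"ty":0,"tz":0.001,"wx":0,"wy":0,"wz":0,"gripper":0},{"tx":0,"ty":0,"tz":0,"wx":0,"wy":0,"wz":0,"gripper":0}]'
python3 -m crank '[{"tx":0,"ty":0,"tz":0.001,"wx":0,"wy":0,"wz":0,"gripper":0},{"tx":0,"ty":0,"tz":0,"wx":0,"wy":0,"wz":0,"gripper":0}]'
python3 - <<'E'
from rig import r
from h import *
s=r.read_state();print(s["wrist_force"],s["wrist_torque"])
togo(s,[.489,.1297,.224],-.418+np.pi)
E
```

```text
time: 13.1
eef_pos: [0.487, 0.131, 0.2294]
tool_rot: [0.001, 0.211, 0.977, 0.0]
wrist_force: [0.5, -0.5, -1.0]
grip_width: 0.316
time: 13.35
eef_pos: [0.4866, 0.1309, 0.2269]
tool_rot: [0.001, 0.211, 0.977, 0.0]
wrist_force: [0.0, -0.5, -0.6]
grip_width: 0.313
time: 13.6
eef_pos: [0.4865, 0.1309, 0.2255]
tool_rot: [0.001, 0.211, 0.977, 0.0]
wrist_force: [0.3, -0.5, 0.1]
grip_width: 0.312
time: 13.85
eef_pos: [0.4865, 0.1309, 0.2244]
tool_rot: [0.001, 0.211, 0.977, 0.0]
wrist_force: [0.2, -0.1, -0.8]
grip_width: 0.316
[ 0.19012438 -0.05113818 -0.80312493] [-0.00469652 -0.00488516 -0.06523407]
pos [0.4865 0.1309 0.2244] t 13.85 rotvec [ 0.0004  0.0012 -0.0079] shift now [-0.0027 -0.0001  0.0004] shift at yaw [-0.0027 -0.0001  0.0004]
```

```bash
python3 -m crank '[{"tx":0,"ty":0,"tz":0.001,"wx":0,"wy":0.001,"wz":0,"gripper":0},{"tx":0,"ty":0,"tz":0,"wx":0,"wy":0,"wz":0,"gripper":0}]'
python3 -m crank '[{"tx":0,"ty":0,"tz":0.0005,"wx":0,"wy":0,"wz":0,"gripper":0},{"tx":0,"ty":0,"tz":0,"wx":0,"wy":0,"wz":0,"gripper":0}]'
python3 -m crank '[{"tx":0,"ty":0,"tz":0.0005,"wx":0,"wy":0,"wz":0,"gripper":0},{"tx":0,"ty":0,"tz":0,"wx":0,"wy":0,"wz":0,"gripper":0}]'
python3 - <<'E'
from rig import r,eyes
from h import *
s=r.read_state();print(s["wrist_force"],s["wrist_torque"])
c=eyes.capture("scene"); f=c["frame"][:,:,::-1]; np.savez("scene5.npz",**c)
u,v=proj(c,[[.54,.11,.05]])[0].astype(int); print(u,v)
cv2.imwrite("pics/s5.png",cv2.resize(f[v-70:v+70,u-90:u+90],None,fx=4,fy=4,interpolation=cv2.INTER_CUBIC))
E
```

```text
time: 14.1
eef_pos: [0.4866, 0.1309, 0.2234]
tool_rot: [0.0, 0.211, 0.977, 0.0]
wrist_force: [0.3, 0.6, -0.1]
grip_width: 0.32
time: 14.35
eef_pos: [0.4865, 0.1309, 0.2234]
tool_rot: [0.0, 0.211, 0.977, 0.0]
wrist_force: [-1.4, 0.2, 4.1]
grip_width: 0.317
time: 14.6
eef_pos: [0.4864, 0.131, 0.2233]
tool_rot: [0.001, 0.211, 0.977, 0.0]
wrist_force: [-3.9, -0.8, 11.6]
grip_width: 0.318
[-3.93991207 -0.84580648 11.55125415] [-0.10331813  0.75597904  0.00874177]
329 270
```

View pics/s5.png

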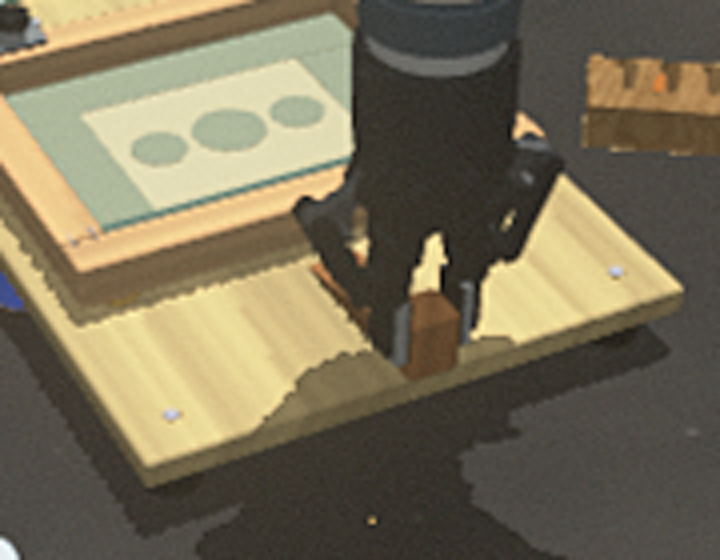

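The wedge lies on the board just inside its front edge, gripped and pointing at the rail. I'll ease the down-force and slide.

```bash
python3 -m crank '[{"tx":0,"ty":0,"tz":-0.0006,"wx":0,"wy":0,"wz":0,"gripper":0},{"tx":-0.004,"ty":0,"tz":0,"wx":0,"wy":0,"wz":0,"gripper":0},{"tx":-0.004,"ty":0,"tz":0,"wx":0,"wy":0,"wz":0,"gripper":0},{"tx":-0.004,"ty":0,"tz":0,"wx":0,"wy":0,"wz":0,"gripper":0},{"tx":-0.004,"ty":0,"tz":0,"wx":0,"wy":0,"wz":0,"gripper":0},{"tx":-0.004,"ty":0,"tz":0,"wx":0,"wy":0,"wz":0,"gripper":0},{"tx":0,"ty":0,"tz":0,"wx":0,"wy":0,"wz":0,"gripper":0}]'
cat > st.py <<'E'
from rig import r,eyes
from h import *
import sys
s=r.read_state(); u=np.array([np.cos(-.42),np.sin(-.42)]); L=np.array([.5823,.0879])
d=s["eef_pos"][:2]-L; print("along",round(d@u*1e3,1),"side",round(d@[-u[1],u[0]]*1e3,1),"z",s["eef_pos"][2].round(4),"F along",(s["wrist_force"][:2]@u).round(1),"Fz",s["wrist_force"][2].round(1),"T",s["wrist_torque"].round(2),"t",s["time"])
E
python3 st.py
python3 -m crank '[{"tx":-0.002,"ty":0,"tz":0,"wx":0,"wy":0,"wz":0,"gripper":0},{"tx":-0.001,"ty":0,"tz":0,"wx":0,"wy":0,"wz":0,"gripper":0}]' >/dev/null; python3 st.py
python3 -m crank '[{"tx":-0.001,"ty":0,"tz":0,"wx":0,"wy":0,"wz":0,"gripper":0},{"tx":-0.001,"ty":0,"tz":0,"wx":0,"wy":0,"wz":0,"gripper":0}]' >/dev/null; python3 st.py
python3 -m crank '[{"tx":-0.001,"ty":0,"tz":0,"wx":0,"wy":0,"wz":0,"gripper":0},{"tx":-0.001,"ty":0,"tz":0,"wx":0,"wy":0,"wz":0,"gripper":0}]' >/dev/null; python3 st.py
```

```text
time: 15.52
eef_pos: [0.5051, 0.1226, 0.2234]
tool_rot: [0.0, 0.211, 0.977, 0.0]
wrist_force: [-0.6, 0.1, 5.3]
grip_width: 0.314
along -84.6 side 0.2 z 0.2234 F along -0.5 Fz 5.3 T [ 0.01  0.13 -0.03] t 15.525
along -82.1 side 0.2 z 0.2233 F along -3.5 Fz 7.9 T [ 0.21  0.67 -0.02] t 15.775
along -80.1 side 0.2 z 0.2234 F along -4.7 Fz 6.9 T [0.26 0.68 0.03] t 16.025
along -78.1 side 0.2 z 0.2233 F along -4.6 Fz 7.2 T [ 0.16  0.61 -0.05] t 16.275
```

```bash
python3 -m crank '[{"tx":-0.001,"ty":0,"tz":-0.0003,"wx":0,"wy":0,"wz":0,"gripper":0},{"tx":-0.001,"ty":0,"tz":0,"wx":0,"wy":0,"wz":0,"gripper":0}]' >/dev/null; python3 st.py
python3 -m crank '[{"tx":-0.001,"ty":0,"tz":0,"wx":0,"wy":0,"wz":0,"gripper":0},{"tx":-0.001,"ty":0,"tz":0,"wx":0,"wy":0,"wz":0,"gripper":0}]' >/dev/null; python3 st.py
python3 -m crank '[{"tx":-0.001,"ty":0,"tz":0,"wx":0,"wy":0,"wz":0,"gripper":0},{"tx":-0.001,"ty":0,"tz":0,"wx":0,"wy":0,"wz":0,"gripper":0}]' >/dev/null; python3 st.py
python3 -m crank '[{"tx":-0.001,"ty":0,"tz":0,"wx":0,"wy":0,"wz":0,"gripper":0},{"tx":-0.001,"ty":0,"tz":0,"wx":0,"wy":0,"wz":0,"gripper":0}]' >/dev/null; python3 st.py
python3 - <<'E'
from h import *
from rig import eyes
a=[eyes.capture("scene")["frame"].astype(np.float32) for _ in range(6)]
np.save("base.npy",np.mean(a,0))
E
python3 st.py
```

```text
along -75.9 side 0.1 z 0.2234 F along -2.6 Fz 2.9 T [0.14 0.38 0.04] t 16.525
along -74.4 side 0.0 z 0.2234 F along -6.2 Fz 7.9 T [0.55 1.2  0.03] t 16.775
along -73.2 side -0.0 z 0.2233 F along -11.0 Fz 9.9 T [0.67 1.81 0.02] t 17.025
along -71.3 side -0.1 z 0.2233 F along -10.6 Fz 10.2 T [ 0.68  1.81 -0.01] t 17.275
along -71.2 side -0.0 z 0.2233 F along -9.0 Fz 8.9 T [ 0.61  1.67 -0.02] t 17.575
```

Along-force jumped from about -3 N to -11 N near along = -75 mm, which is probably the rail. I'll go on a few mm and check the rail's rise by image.

```bash
for i in 1; do :; done
python3 -m crank '[{"tx":-0.001,"ty":0,"tz":0,"wx":0,"wy":0,"wz":0,"gripper":0},{"tx":-0.001,"ty":0,"tz":0,"wx":0,"wy":0,"wz":0,"gripper":0}]' >/dev/null; python3 st.py
python3 -m crank '[{"tx":-0.001,"ty":0,"tz":0,"wx":0,"wy":0,"wz":0,"gripper":0},{"tx":-0.001,"ty":0,"tz":0,"wx":0,"wy":0,"wz":0,"gripper":0}]' >/dev/null; python3 st.py
python3 -m crank '[{"tx":-0.001,"ty":0,"tz":0,"wx":0,"wy":0,"wz":0,"gripper":0},{"tx":-0.001,"ty":0,"tz":0,"wx":0,"wy":0,"wz":0,"gripper":0}]' >/dev/null; python3 st.py
cat > lift.py <<'E'
from h import *
from rig import eyes
c0=dict(np.load("scene5.npz")); f0=cv2.cvtColor(c0["frame"],7).astype(np.float32)
b=cv2.cvtColor(np.load("base.npy"),7)
n=cv2.cvtColor(np.mean([eyes.capture("scene")["frame"].astype(np.float32) for _ in range(6)],0),7)
f00=cv2.cvtColor(dict(np.load("scene0.npz"))["frame"],7).astype(np.float32)
u=np.array([.913,-.408]); v=np.array([.408,.913]); L=np.array([.5823,.0879])
# patch: screen's front left corner on its top face, robot clear
P=lambda bx,by,z: np.r_[L+bx*u+by*v,z]
for name,(bx,by,z) in dict(corner=(.012,.125,.072),railL=(.0,.08,.072),board=(-.08,.12,.04)).items():
    p=proj(c0,[P(bx,by,z),P(bx,by,z+.003)]); x,y=p[0].astype(int)
    cut=lambda f:f[y-9:y+10,x-14:x+15]
    w=cv2.createHanningWindow((29,19),cv2.CV_32F)
    def sh(a,bb):
        W=np.eye(2,3,dtype=np.float32); 
        try: return cv2.findTransformECC(cut(a),cut(bb),W,cv2.MOTION_TRANSLATION,(3,200,1e-6),None,3)[1][:,2].round(2)
        except cv2.error as e: return "fail"
    print(name,(x,y),"3mm=",(p[1]-p[0]).round(2),"s0-s5",sh(f00,f0),"s5->base",sh(f0,b),"s5->now",sh(f0,n),"base->now",sh(b,n))
E
python3 lift.py; python3 st.py
```

```text
along -69.3 side -0.1 z 0.2233 F along -10.8 Fz 8.6 T [ 0.74  1.78 -0.01] t 17.825
along -67.3 side -0.1 z 0.2234 F along -10.4 Fz 9.3 T [ 0.66  1.78 -0.02] t 18.075
along -65.3 side -0.1 z 0.2233 F along -10.1 Fz 9.1 T [ 0.7   1.77 -0.04] t 18.325
corner (np.int64(261), np.int64(262)) 3mm= [-0.07 -1.23] s0-s5 [-0.01  0.  ] s5->base [-0.08 -0.16] s5->now [-0.12 -0.6 ] base->now [-0.06 -0.4 ]
railL (np.int64(284), np.int64(259)) 3mm= [-0.04 -1.22] s0-s5 [-0.02  0.01] s5->base [-0.23 -0.15] s5->now [-0.8  -0.45] base->now [-0.94 -0.2 ]
board (np.int64(283), np.int64(300)) 3mm= [-0.04 -1.22] s0-s5 fail s5->base [-1.75 14.54] s5->now [-3.11 12.5 ] base->now [-1.21 -1.89]
along -65.2 side -0.1 z 0.2233 F along -8.8 Fz 8.7 T [ 0.62  1.67 -0.03] t 18.625
```

The image shows the rail has risen: the corner has moved -0.60 px, about 1.5 mm. By travel since contact it should be about 2 mm. So 6 mm more puts it near 3 mm.

```bash
python3 -m crank '[{"tx":-0.001,"ty":0,"tz":0,"wx":0,"wy":0,"wz":0,"gripper":0},{"tx":-0.001,"ty":0,"tz":0,"wx":0,"wy":0,"wz":0,"gripper":0},{"tx":-0.001,"ty":0,"tz":0,"wx":0,"wy":0,"wz":0,"gripper":0},{"tx":-0.001,"ty":0,"tz":0,"wx":0,"wy":0,"wz":0,"gripper":0},{"tx":-0.001,"ty":0,"tz":0,"wx":0,"wy":0,"wz":0,"gripper":0},{"tx":-0.001,"ty":0,"tz":0,"wx":0,"wy":0,"wz":0,"gripper":0},{"tx":0,"ty":0,"tz":0,"wx":0,"wy":0,"wz":0,"gripper":0},{"tx":0,"ty":0,"tz":0,"wx":0,"wy":0,"wz":0,"gripper":0}]'
python3 st.py; python3 lift.py
python3 - <<'E'
from rig import eyes
from h import *
c=eyes.capture("scene");f=c["frame"][:,:,::-1];u,v=329,265
cv2.imwrite("pics/s6.png",cv2.resize(f[v-70:v+70,u-90:u+90],None,fx=4,fy=4,interpolation=cv2.INTER_CUBIC))
E
```

```text
time: 19.62
eef_pos: [0.5283, 0.1119, 0.2233]
tool_rot: [-0.001, 0.211, 0.977, 0.0]
wrist_force: [-9.4, 3.9, 9.1]
grip_width: 0.315
along -59.1 side -0.1 z 0.2233 F along -10.2 Fz 9.1 T [0.58 1.62 0.04] t 19.625
corner (np.int64(261), np.int64(262)) 3mm= [-0.07 -1.23] s0-s5 [-0.01  0.  ] s5->base [-0.08 -0.16] s5->now [-0.22 -1.06] base->now [-0.17 -0.88]
railL (np.int64(284), np.int64(259)) 3mm= [-0.04 -1.22] s0-s5 [-0.02  0.01] s5->base [-0.23 -0.15] s5->now [-0.97 -0.93] base->now [-1.04 -0.68]
board (np.int64(283), np.int64(300)) 3mm= [-0.04 -1.22] s0-s5 fail s5->base [-1.75 14.54] s5->now [-3.44 11.33] base->now [-2.14 -3.69]
```

View pics/s6.png

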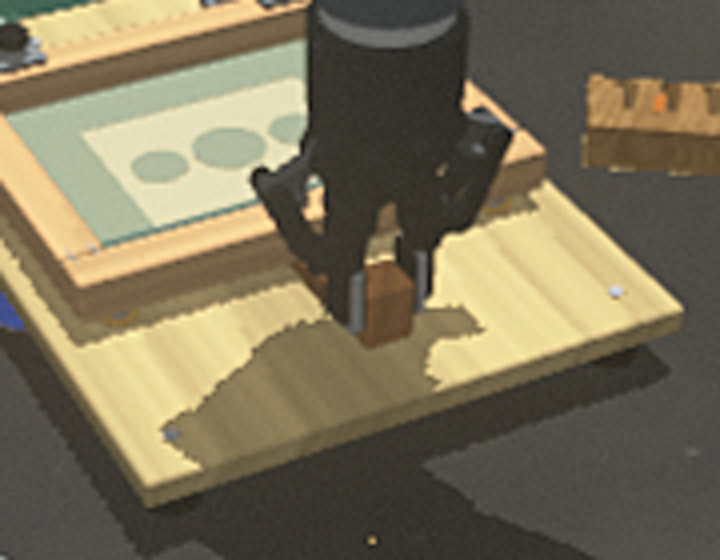

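The wedge is flat under the middle of the rail and gripped, and the fingers are clear of the screen. Lift is 2.6 mm by image and about 3.1 mm by travel, so I'm handing in.

```bash
python3 -c "
from rig import r
print(r.finish_job())"; python3 st.py
```

```text
the job is handed in; nothing more can be done
None
the job is handed in; nothing more can be done
```

The wedge is under the middle of the front rail with the screen raised about 3 mm. I handed the job in at about 20 s with the wedge still gripped.

- **Slide:** I laid the wedge flat on the bare front of the board and slid it straight in, thin end first. It met the rail after about 30 mm; the push rose from about 3 N to 11 N.
- **Lift:** I eased it on about 15–16 mm more. Travel gives about 3.1 mm of lift and the scene camera gives about 2.6 mm. They disagree by 0.5 mm, but both are within 1.5–4.5 mm.
- **Final pose:** The wedge was about 0.1 mm off my estimated centre line. The tool was level, its height had not changed during the slide, the grip was steady, and the wrist read about 9 N down and 10 N along.
- **Clearance:** In the last picture the fingers were clear of the screen. I did not re-measure the pot, tub or eraser, but the arm never went near them.

**Mishaps and checks that failed:**
- My first moves were refused because every row needs all its keys.
- An early turn ran the last joint to its +3.14 limit, the edge of its range, and tilted the arm in free air. I levelled it and turned the other way; nothing was touched.
- The image check on the board patch, meant as a fixed reference, failed because the gripper's shadow moved across it. The left rail patch's sideways readings were unreliable too. The camera lift figure therefore rests mainly on the screen's front left corner.

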